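Index the workpiece carrier to the yellow station

TASK

Get the indexing rail ready and move the job on: first take the spanner that was left lying across the rail and lay it flat in the grey tool tray, and load the drilled steel block into the nest on the blue carrier (flat on its base, its long side along the rail). Only then push the carrier along the rail to the next station, the one with the yellow tabs, until it drops into the detent there - do not run past it - and leave it there with the block in the nest. Leave the two bottles and the tin standing where they are.

Things in the scene. Friction and masses are not known exactly. Their poses are not given: they have to be found in the camera images.
- rail: fixed indexing rail, place and heading vary. Aluminium base 340 x 110 x 10, two 12 mm steel shafts along it (32 either side of the middle, tops 32 above the worktop), grey end blocks 40 high. Origin: middle of the base, on the worktop. x: along the rail, the way of travel, away from the robot; z up. Station tabs, 26 high, on both edges: white at x = -55, yellow at +25, white at +105
- carrier (a joint): travel of the blue carrier along rail +x (m), 0 to 0.175; starts at 0.022 to 0.034. Friction 1.5 N. Spring-ball detents at 0.010 (white), 0.090 (yellow), 0.170 (white), each with a crest 6 mm before and after it; crossing a crest takes about 7 to 9 N, and once past it the carrier is drawn to within 2 mm of the detent centre
- nest (a point): centre of the nest floor on the carrier, 44 above the worktop, axes as the rail's. Blue plate 10 thick, from 85 behind to 45 ahead of this point, 90 wide; yellow marks on its edges level with this point. Four steel corner brackets, 7 high, 4 thick, leave an inside of 75 along the rail by 50 across for the 70 x 45 block, with gaps of 55 in the long sides, where fingers fit
- push_post (a point): half-way up the black round push post on the carrier, 72 behind the nest centre; 18 in diameter (24 in its lowest 7 mm), from 44 to 94 above the worktop. It can be pushed from behind or pinched
- station_2 (a point): the point where nest lies when the carrier sits in the detent of the yellow station (rail x = 25, 44 above the worktop)
- spanner_mid (a point): middle of the double-ended ring spanner, 157 long (its x), ring ends 26 and 22 wide, 8 high; the plain shank between them is 10 wide and 4 thick, at mid height. It starts lying flat across the two shafts (within 0.2 rad of square), this point 34 above the worktop, in the way of the carrier
- tray: open grey tool tray, fixed, 193 long (x) by 85 wide (y) by 20 high, walls 4, floor 4 thick. Origin: centre of its underside, on the worktop. Place and heading vary
- block_mid (a point): centre of the drilled steel jig block, 45 (its x) by 70 (its y) by 35 high, 0.4 to 0.8 kg, standing on the worktop; 17.5 above its underside. Grip it across the 45 mm width. It may go in the nest either way round
- amber_foot (a point): centre of the foot of the oil bottle with amber oil, 58 in diameter, 153 high (bystander)
- clear_foot (a point): centre of the foot of the oil bottle with clear oil, 58 in diameter, 151 high (bystander)
- tin_foot (a point): centre of the foot of the blue flux tin, 75 in diameter, 50 high (bystander)
Mind the look-alikes: they are no part of the job. Leave any orange or red look-alike of the part that bears block_mid alone.

How it is judged:
By the outcome, as a careful person would: the job done as asked, in the order asked, and still so for the second after the job is handed in, with the robot touching nothing.
It also fails if it takes over 72 s, if anything falls off the work surface, if the arm or the gripper's body presses on something with over 40 N, if the wrist force passes 120 N, or if a joint passes its speed limit or range.

ROBOT

A 6-joint arm with a two-finger parallel gripper is mounted at the origin on a cart in front of the work surface, level with it; the furniture and walls round the work are solid. World frame = base frame: x ahead of the robot, y to its left, z up, the work surface at z = 0. Lengths are in m, angles in degrees, forces in N, time in s.
With the tool pointing down it reaches from about 0.375 to 0.9 m from the base axis. Payload 3.1 kg.
Tool frame: the origin (TCP) lies midway between the tips of the shut fingers; the grasp point (between the pads) lies bot.hold_point_z behind it (bot.hold_point_z is the distance from the TCP to the grasp point, in m); z points along the fingers, y is the direction in which the jaws open and shut (so a half turn about z gives the same grasp; the last joint's range is limited). The gripper opens to 87 mm and grips with 3 to 60 N. Pads are 19 mm wide; open, the fingers measure 117 mm over their backs; the gripper's body (75 mm by 190 mm) begins 51 mm behind the grasp point.
Start: joints at [-76.232, 30.224, 82.088, -0, 67.689, -10.227], TCP at [0.254, -0.571, 0.223] pointing down, gripper open.
Joint ranges: [-176.69, 176.69], [-43.24, 126.21], [12.49, 139.97], [-82, 262], [0, 151.66], [-163.58, 163.58]. Speed limits (degrees/s): [159.86, 159.86, 180, 180, 180, 180].

INTERFACE

Orientations are given as a 3x3 rotation matrix whose columns are the frame's x, y, z axes.
In Python, from rig import bot, vision gives the robot as it stands.
- The arm moves only by the shell command python3 -m inch 'ROWS'. ROWS is JSON, a list of rows, each a list of 5 numbers: the finger opening in mm, from 0 to 87, then the shift along the tool's x, y, z in mm, then the turn about the tool's z in rad. In form: [[hand, dx, dy, dz, roll], ...]. A call has 1 to 8 rows; each row is the pose to reach, as a shift and turn from the pose measured when the call began, along the tool's axes at that moment; what a row does not reach only later rows make up. A row lasts 1/10 s, in which the tool goes at most 50 mm and 8.59 degrees, less where a joint would pass 70% of its speed; a pose out of reach is approached as far as the arm can. A call with a gripper value outside its range is refused whole. The fingers move at their own pace and stop on an object; the grip force is fixed at half the most. Time passes only in rows, so rows that repeat a pose let the fingers close. It gives the time, the measured TCP pose, the force and the opening at its end, in the units of the state.
- bot.read_state(): the state, without advancing time (a new reading comes with each control period).
- vision.capture(name): name is "scene" or "top" or "wrist"; returns (picture, depth): 420x560x3 uint8, red, green, blue; 420x560 float32, m along the optical axis (not along the pixel's ray), 0 where there is no reading.
- vision.camera_model(name): a dict with "intrinsics" (3x3 intrinsics, pixels), "camera_from_world" (4x4, takes a point from world to camera coordinates). Camera axes: x right, y down, z forward; pixel columns grow to the right and rows downward; lengths in m; the calibration is good to about 2 mm. A picture is of the moment at which its call begins: read the wrist's pose just before it. camera_model takes no time and is no camera call; for the wrist camera it gives the pose at the moment of the call.
- bot.hand_in(): hands the job in, once; it reports no verdict.
The state is a dict: "time_s": time; "joint_positions": joint angles; "qvel": joint speeds; "tau": joint torques, N m; "position": TCP position; "tcp_rot": TCP orientation; "force": force on the tool from outside, world axes, zero at the start; "moment": the same for the moment, N m; "opening": opening from 0.0 (shut) to 1.0 (fully open).
Only numpy, scipy, OpenCV 4.12 (cv2) and the standard library are available. Lean on these libraries where they do the work, as an engineer would, in place of code of your own. Each camera call takes 0.05 s, during which the arm holds its last target. There are 200 camera calls.

## Working session

There is one attempt and no reset: what is moved stays moved. The work goes in short steps, Python scripts to look and compute and a shell command to move; the robot and the scene stay as the last step left them, time stands still between calls to the robot, and variables do not carry over. Pictures are saved under pics/ and viewed, about 8 in all and at most 12, crops included, and the job is handed in when it is done.

```bash
mkdir -p pics; ls
cat > h.py <<'E'
import numpy as np, cv2
from rig import bot, vision
def cap(n):
    m=vision.camera_model(n); p,d=vision.capture(n); return p,d,np.array(m["intrinsics"]),np.array(m["camera_from_world"])
def pts(d,K,T):
    v,u=np.mgrid[:d.shape[0],:d.shape[1]]
    c=np.stack([(u-K[0,2])/K[0,0]*d,(v-K[1,2])/K[1,1]*d,d],-1)
    W=np.linalg.inv(T); return c@W[:3,:3].T+W[:3,3]
def ray(px,z,K,T):
    W=np.linalg.inv(T); r=W[:3,:3]@np.array([(px[0]-K[0,2])/K[0,0],(px[1]-K[1,2])/K[1,1],1]); o=W[:3,3]
    return o+r*(z-o[2])/r[2]
def save(n,p): cv2.imwrite(f"pics/{n}.png",p[:,:,::-1])
def todelta(target):
    """world target TCP -> tool-frame mm"""
    s=bot.read_state(); return np.round(np.array(s["tcp_rot"]).T@(np.array(target)-s["position"])*1000,1)
E
python3 - <<'E'
from h import *
s=bot.read_state(); print(s, bot.hold_point_z)
for n in("scene","top"):
    p,d,K,T=cap(n); np.savez(f"{n}.npz",p=p,d=d,K=K,T=T); save(n+"0",p); print(n,K,T)
E
```

```text
pics
{'time_s': 0.0, 'joint_positions': array([-7.62312192e+01,  3.02757427e+01,  8.21553973e+01,  2.21518385e-04,
        6.76884324e+01, -1.02279456e+01]), 'qvel': array([ 0.02365463,  0.10097654,  0.02757139,  0.04983298,  0.01064879,
       -0.08320803]), 'tau': array([ 9.17746693e-04, -4.40039241e+01, -1.76590562e+01,  6.33442705e-02,
        5.82565984e-02, -1.71708280e-04]), 'position': array([ 0.25402593, -0.57026363,  0.22161168]), 'tcp_rot': array([[ 9.13569385e-01,  4.06682597e-01, -4.93224269e-04],
       [ 4.06682724e-01, -9.13567212e-01,  2.02781150e-03],
       [ 3.74082127e-04, -2.05313230e-03, -9.99997822e-01]]), 'force': array([ 0.41959732,  0.0888518 , -0.08575138]), 'moment': array([-0.00241778,  0.03701624, -0.02354528]), 'opening': 1.0024307015574163} 0.0187
scene [[431.60549268   0.         283.14066865]
 [  0.         431.60549268 208.42275594]
 [  0.           0.           1.        ]] [[-0.8585463  -0.51260773  0.01147031  0.36043476]
 [-0.38035664  0.62172353 -0.68468145  0.38018685]
 [ 0.34384164 -0.59219353 -0.72875219  1.00258802]
 [ 0.          0.          0.          1.        ]]
top [[508.52597465   0.         279.23297416]
 [  0.         508.52597465 199.42374254]
 [  0.           0.           1.        ]] [[-0.01782839 -0.9997384   0.01432784 -0.20148964]
 [-0.99721318  0.01674142 -0.07270211  0.55022047]
 [ 0.07244322 -0.01558407 -0.99725078  1.47154281]
 [ 0.          0.          0.          1.        ]]
```

View pics/top0.png

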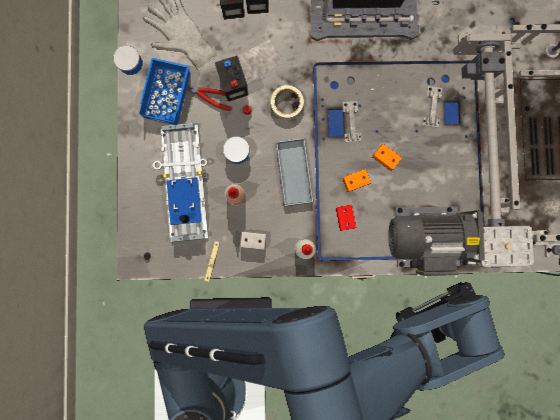

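View pics/scene0.png

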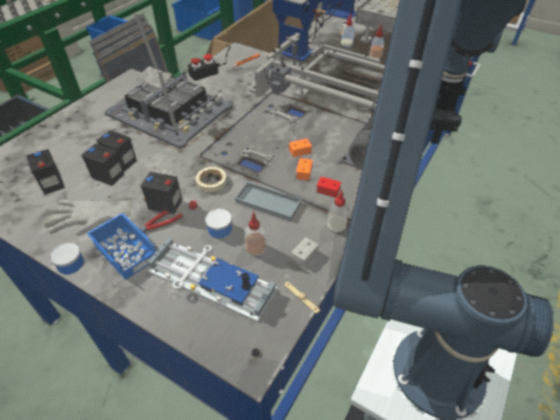

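The top view shows:
- The rail is at about (184,182), with the spanner across it at (180,163), the carrier at (185,200) and the tray at (295,172).
- Candidates for the block are grey (254,240), orange (387,156) and (357,180), and red (346,217). I choose the grey one at (254,240).
- The bottles are at (235,193) and (306,248). The tins are at (236,149) and (127,60).

Next I'll measure these and check one close crop.

Run:
```python
from h import *
z=np.load("top.npz"); p,d,K,T=z["p"],z["d"],z["K"],z["T"]; P=pts(d,K,T)
save("crop",cv2.resize(p[110:280,135:325],None,fx=4,fy=3.5,interpolation=cv2.INTER_CUBIC)[:, :760])
def rect(name,mask,zz,box):
    m=np.zeros(mask.shape,np.uint8); x0,y0,x1,y1=box; m[y0:y1,x0:x1]=mask[y0:y1,x0:x1]
    m=cv2.morphologyEx(m,cv2.MORPH_OPEN,np.ones((2,2)))
    n,l,st,c=cv2.connectedComponentsWithStats(m); i=1+np.argmax(st[1:,4]); v,u=np.nonzero(l==i)
    w=np.array([ray(q,zz,K,T)[:2] for q in zip(u,v)]); r=cv2.minAreaRect((w*1000).astype(np.float32))
    print(name,"px",c[i].round(1),"mean",w.mean(0).round(4),"rect",np.round(r[0],1),np.round(r[1],1),round(r[2],1),"z",np.round(np.percentile(P[v,u,2],[5,50,95]),4))
Z=P[...,2]; hsv=cv2.cvtColor(p,cv2.COLOR_RGB2HSV)
rect("block",(Z>.02)&(Z<.06),.035,(235,225,275,258))
rect("tray",(Z>.009)&(Z<.04),.02,(268,130,316,215))
rect("carrier",(hsv[...,0]>100)&(hsv[...,0]<125)&(hsv[...,1]>150)&(hsv[...,2]>60),.044,(155,165,215,235))
rect("rail",(Z>.004)&(Z<.12),.02,(155,118,215,245))
rect("yellow",(hsv[...,0]>20)&(hsv[...,0]<35)&(hsv[...,1]>130),.026,(155,165,178,185))
rect("yellow2",(hsv[...,0]>20)&(hsv[...,0]<35)&(hsv[...,1]>130),.026,(188,165,215,185))
for n,b in dict(tin=(215,130,255,168),b1=(220,175,250,210),b2=(292,232,322,264)).items(): rect(n,Z>.025,.05,b)
print(ray((254,240),0,K,T))
```

```text
block px [253.8 241.3] mean [ 0.4257 -0.1351] rect [ 425.8 -135.2] [69.9 44.8] 83.0 z [-0.0005  0.0349  0.0406]
tray px [284.1 142.6] mean [ 0.7152 -0.2284] rect [ 715.7 -230.3] [10.  49.7] 14.2 z [-0.0018  0.0085  0.0225]
carrier px [184.7 201.5] mean [0.5436 0.0619] rect [543.4  62.8] [127.3  87.4] 5.1 z [0.0385 0.0444 0.0499]
rail px [184.4 181.8] mean [0.6038 0.0669] rect [609.9  74.5] [364.9 149.9] 0.5 z [0.0043 0.0293 0.0487]
yellow px [166.  176.5] mean [0.6192 0.1193] rect [619.2 119.3] [5.8 8.9] 89.9 z [0.0086 0.0232 0.0281]
yellow2 px [200.1 173.4] mean [0.6268 0.0197] rect [626.4  20. ] [5.9 8.9] 89.6 z [0.0084 0.0228 0.7698]
tin px [237.1 150.2] mean [ 0.6896 -0.091 ] rect [688.8 -90.7] [69.5 73.2] 89.2 z [0.0131 0.0482 0.0539]
b1 px [235.6 195.2] mean [ 0.5588 -0.0853] rect [559.5 -84.9] [54.6 57.8] 89.3 z [0.0121 0.0859 0.1356]
b2 px [306.2 249.8] mean [ 0.3989 -0.285 ] rect [ 399.7 -284.6] [57.3 54.1] 88.9 z [0.0013 0.0862 0.1307]
[ 0.42909956 -0.13451081  0.        ]
```

View pics/crop.png

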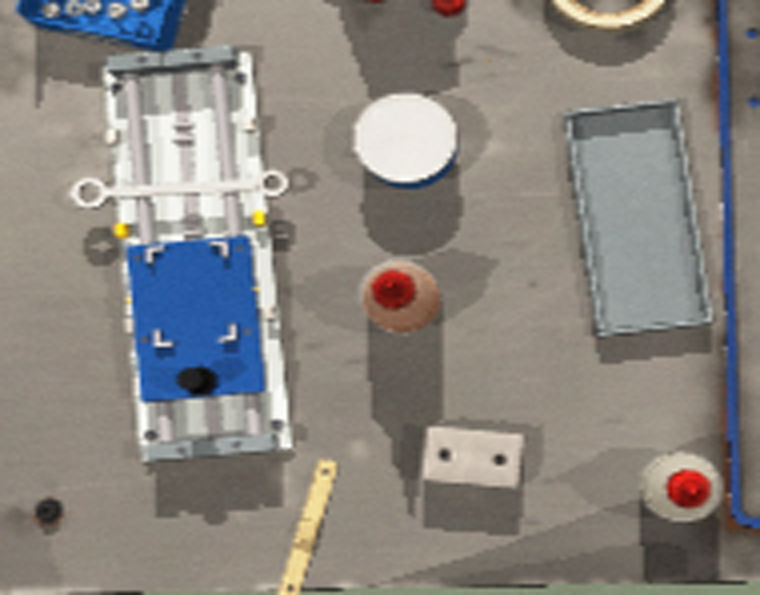

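The crop confirms the grey two-hole block at crop (474,458). The spanner rings are at crop (89,192) and (273,182), and the tray corners are clear. Next I'll work out the spanner and tray poses and the first move.

```bash
cat >> h.py <<'E'
def plan(x,y,z,yaw):
    s=bot.read_state(); R=np.array(s["tcp_rot"]); cur=np.degrees(np.arctan2(R[1,0],R[0,0]))
    dr=-(yaw-cur); dr=(dr+180)%360-180
    print("delta mm",todelta((x,y,z)),"roll",round(np.radians(dr),3),"| cur",np.round(s["position"],4),"yaw",round(cur,1),"t",round(s["time_s"],2),"F",np.round(s["force"],1),"open",round(s["opening"]*87,1))
E
python3 - <<'E'
from h import *
z=np.load("top.npz"); K,T=z["K"],z["T"]
c=lambda q,h: ray((135+q[0]/4-.4,110+q[1]/3.5-.4),h,K,T)[:2]
ra,rb=c((89,192),.038),c((273,182),.038); print("rings",ra,rb,np.linalg.norm(ra-rb),"mid",(ra+rb)/2,np.degrees(np.arctan2(*(ra-rb)[::-1])))
t=[c(q,.02) for q in((566,115),(678,101),(712,324),(598,336))]; print("tray",np.mean(t,0),[np.linalg.norm(t[i]-t[i-1]) for i in range(4)], np.degrees(np.arctan2(*(t[0]+t[1]-t[2]-t[3])[::-1])))
s=(ra+rb)/2; plan(s[0],s[1],.2,np.degrees(np.arctan2(*(ra-rb)[::-1])))
E
```

```text
rings [0.65335753 0.14332202] [0.65963647 0.00979242] 0.1336771467927056 mid [0.656497   0.07655722] 92.69222360727659
tray [ 0.6270782  -0.25667595] [np.float64(0.18886784481540592), np.float64(0.08396258065244099), np.float64(0.19099421257082358), np.float64(0.08444604553054584)] 6.225262412689676
delta mm [ 630.8 -427.3   22.7] roll -1.199 | cur [ 0.254  -0.5703  0.2217] yaw 24.0 t 0.1 F [-0.5  0.2 -0.1] open 87.0
```

```bash
python3 -m inch '[[60,20,-46,0,0],[60,41,-91,0,0],[60,61,-137,0,0],[60,82,-183,0,0],[60,102,-228,0,-0.1],[60,152,-228,0,-0.25],[60,202,-228,5,-0.4],[60,252,-248,10,-0.55]]' && python3 -m inch '[[30,50,0,0,-0.13],[30,100,0,0,-0.26],[30,150,0,0,-0.39],[30,200,0,5,-0.52],[30,250,0,10,-0.6],[30,270,0,10,-0.65],[30,270,0,10,-0.65],[30,270,0,10,-0.65]]'; python3 -c "
from h import *
plan(.656,.0775,.2,92.7)"
```

```text
time_s: 0.9
position: [0.3831, -0.2454, 0.2131]
tcp_rot: [[0.562, 0.827, 0.003], [0.827, -0.562, -0.002], [0.0, 0.003, -1.0]]
force: [0.4, 0.3, -0.0]
opening: 0.69
time_s: 1.7
position: [0.5344, -0.022, 0.2027]
tcp_rot: [[-0.053, 0.999, 0.001], [0.999, 0.053, -0.002], [-0.002, 0.001, -1.0]]
force: [-0.1, -0.8, 0.7]
opening: 0.347
delta mm [ 92.9 126.7   2.6] roll 0.006 | cur [ 0.5344 -0.022   0.2027] yaw 93.1 t 1.7 F [-0.1 -0.8  0.7] open 30.2
```

```bash
python3 -m inch '[[30,30,40,0,0],[30,60,80,0,0],[30,93,120,0,0],[30,93,127,0,0],[30,93,127,0,0],[30,93,127,0,0]]'
python3 - <<'E'
from h import *
plan(.656,.0775,.028,92.7)
p,d,K,T=cap("wrist"); np.savez("w1.npz",p=p,d=d,K=K,T=T); save("w1",p)
E
```

```text
time_s: 2.3
position: [0.6546, 0.0758, 0.2021]
tcp_rot: [[-0.051, 0.999, -0.002], [0.999, 0.051, -0.002], [-0.002, -0.002, -1.0]]
force: [-1.0, -0.2, -0.1]
opening: 0.343
delta mm [  2.1   1.8 174.1] roll 0.004 | cur [0.6546 0.0758 0.2021] yaw 92.9 t 2.3 F [-1.  -0.2 -0.1] open 29.9
```

View pics/w1.png

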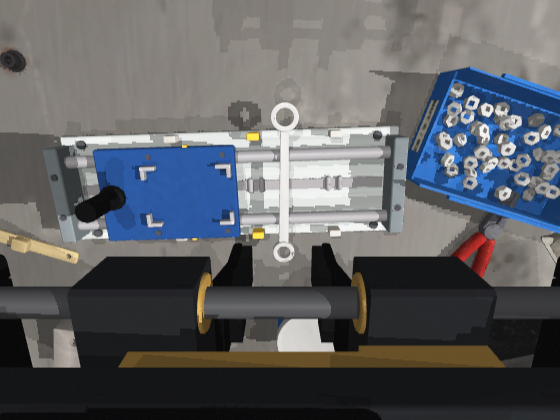

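The spanner rings are at (285,117) and (283,253), the yellow tabs at (253,136) and (258,234), and the post foot at about (112,198).

Run:
```python
from h import *
z=np.load("w1.npz"); p,d,K,T=z["p"],z["d"],z["K"],z["T"]; hsv=cv2.cvtColor(p,cv2.COLOR_RGB2HSV)
a,b=ray((285,117),.038,K,T)[:2],ray((283.5,253),.038,K,T)[:2]; print(a,b,np.linalg.norm(a-b),(a+b)/2+(a-b)/133,np.degrees(np.arctan2(*(a-b)[::-1])))
def comp(m,hz,minA=6):
    n,l,st,c=cv2.connectedComponentsWithStats(m.astype(np.uint8))
    return [(c[i].round(1),st[i,4],ray(c[i],hz,K,T)[:2].round(4)) for i in range(1,n) if st[i,4]>=minA]
y=(hsv[...,0]>20)&(hsv[...,0]<33)&(hsv[...,1]>140)&(hsv[...,2]>120); y[245:]=0; y[:,:100]=0
for r in comp(y,.026): print(r)
bl=(hsv[...,0]>100)&(hsv[...,0]<128)&(hsv[...,1]>120); bl[245:]=0; bl[:,260:]=0
v,u=np.nonzero(cv2.morphologyEx(bl.astype(np.uint8),cv2.MORPH_OPEN,np.ones((5,5)))); w=np.array([ray(q,.044,K,T)[:2] for q in zip(u,v)])*1000
print("plate",cv2.minAreaRect(w.astype(np.float32)))
P=pts(d,K,T); print("plate z",np.median(P[190:200,180:220,2]),"shank z",P[170:200,284,2].round(4)[::6])
```

```text
[0.65515147 0.1422644 ] [0.66079283 0.00910067] 0.13328316953771513 [0.65792973 0.07668377] 92.42583341071482
(array([252.5, 135.9]), np.int32(95), array([0.6254, 0.1229]))
(array([184.5, 145.5]), np.int32(10), array([0.5605, 0.1105]))
(array([257.8, 233.3]), np.int32(118), array([0.6335, 0.0244]))
plate ((549.339111328125, 66.17842102050781), (129.25933837890625, 88.78990173339844), 4.750135898590088)
plate z 0.042820597339535305 shank z [0.0346 0.0348 0.0353 0.0347 0.036 ]
```

```bash
python3 -m inch '[[30,1,3,40,0.008],[30,1,3,80,0.008],[30,1,3,115,0.008],[30,1,3,135,0.008],[30,1,3,135,0.008]]'; python3 -c "
from h import *
plan(.658,.0767,.028,92.4)"
```

```text
time_s: 2.85
position: [0.6532, 0.0751, 0.0641]
tcp_rot: [[-0.041, 0.999, -0.01], [0.999, 0.041, -0.002], [-0.002, -0.01, -1.0]]
force: [-0.4, -0.2, 0.4]
opening: 0.345
delta mm [ 1.5  5.3 36.1] roll -0.001 | cur [0.6532 0.0751 0.0641] yaw 92.3 t 2.85 F [-0.4 -0.2  0.4] open 30.0
```

```bash
python3 -m inch '[[30,1.5,6,12,0],[30,1.5,6,24,0],[30,1.5,6,36,0],[30,1.5,6,36,0],[0,1.5,6,36,0],[0,1.5,6,36,0],[0,1.5,6,36,0],[0,1.5,6,36,0]]'; python3 -c "
from h import *
plan(.658,.0767,.2,92.4)"
```

```text
time_s: 3.65
position: [0.6588, 0.0769, 0.0287]
tcp_rot: [[-0.041, 0.999, -0.01], [0.999, 0.041, -0.002], [-0.002, -0.01, -1.0]]
force: [-1.5, 0.4, 1.5]
opening: 0.107
delta mm [  -0.4   -2.5 -171.3] roll -0.001 | cur [0.6588 0.0769 0.0287] yaw 92.3 t 3.65 F [-1.5  0.4  1.5] open 9.3
```

```bash
python3 -m inch '[[0,0,0,-20,0],[0,0,0,-60,0],[0,0,0,-110,0],[0,0,0,-150,0],[0,-30,0,-171,0.1],[0,-70,0,-171,0.25],[0,-110,0,-171,0.4],[0,-150,-10,-171,0.55]]' && python3 -c "
from h import *
plan(.627,-.2567,.15,6.2)"
```

```text
time_s: 4.45
position: [0.6576, -0.0744, 0.2007]
tcp_rot: [[0.492, 0.871, -0.007], [0.871, -0.492, -0.003], [-0.006, -0.005, -1.0]]
force: [0.2, 0.1, -1.8]
opening: 0.108
delta mm [-173.4   63.3   51.4] roll 0.948 | cur [ 0.6576 -0.0744  0.2007] yaw 60.5 t 4.45 F [ 0.2  0.1 -1.8] open 9.4
```

```bash
python3 -m inch '[[0,-35,13,0,0.14],[0,-70,26,0,0.28],[0,-105,39,0,0.42],[0,-140,52,0,0.56],[0,-173,63,0,0.7],[0,-173,63,0,0.84],[0,-173,63,20,0.948],[0,-173,63,40,0.948]]' && python3 -m inch '[[0,0,0,0,0],[0,0,0,0,0]]'
python3 - <<'E'
from h import *
plan(.627,-.2567,.006,6.2)
p,d,K,T=cap("wrist"); np.savez("w2.npz",p=p,d=d,K=K,T=T); save("w2",p)
E
```

```text
time_s: 5.25
position: [0.6273, -0.2571, 0.1619]
tcp_rot: [[0.994, 0.105, -0.005], [0.105, -0.994, -0.004], [-0.006, 0.003, -1.0]]
force: [-0.2, 0.3, -1.2]
opening: 0.107
time_s: 5.45
position: [0.6272, -0.2571, 0.1618]
tcp_rot: [[0.994, 0.105, -0.006], [0.105, -0.994, -0.004], [-0.006, 0.003, -1.0]]
force: [0.3, -0.7, -0.6]
opening: 0.103
delta mm [  0.7  -0.9 155.8] roll -0.003 | cur [ 0.6272 -0.2571  0.1618] yaw 6.1 t 5.45 F [ 0.3 -0.7 -0.6] open 9.0
```

View pics/w2.png

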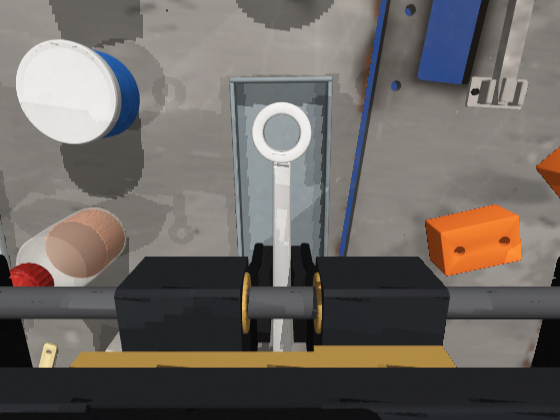

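The spanner is aligned over the tray, with the far tray corners at (231,79) and (331,77) and the ring at (282,131). I'll check the fore-aft fit.

Run:
```python
from h import *
z=np.load("w2.npz"); K,T=z["K"],z["T"]
a,b=ray((230.5,78.5),.02,K,T)[:2],ray((331.5,76.5),.02,K,T)[:2]; u=np.array([-(b-a)[1],(b-a)[0]]); u/=np.linalg.norm(u); 
print(a,b,np.linalg.norm(a-b),u,np.degrees(np.arctan2(u[1],u[0])),"centre",(a+b)/2-.0965*u)
r=ray((282,131),.171,K,T)[:2]; s=bot.read_state(); print("ring",r,np.linalg.norm(r-s["position"][:2]))
```

```text
[ 0.72033504 -0.20575962] [ 0.7305272  -0.28745949] 0.08233315819487758 [0.99230823 0.12379167] 7.110981822080851 centre [ 0.62967338 -0.25855545]
ring [ 0.69436281 -0.25015671] 0.06687584833443361
```

```bash
python3 -m inch '[[0,1,1,40,0],[0,1,1,80,0],[0,1,1,115,0],[0,1,1,140,0],[0,1,1,150,0],[0,1,1,156,0],[0,1,1,156,0],[20,1,1,156,0]]' && python3 -m inch '[[24,0,0,0,0],[24,0,0,0,0],[24,0,0,-10,0],[24,0,0,-40,0],[24,0,0,-80,0],[24,0,0,-130,0],[24,0,0,-180,0],[60,0,0,-190,0]]'
python3 - <<'E'
from h import *
plan(.4258,-.1352,.2,83)
E
```

```text
time_s: 6.3
position: [0.6298, -0.2598, 0.0086]
tcp_rot: [[0.994, 0.106, -0.001], [0.106, -0.994, -0.007], [-0.002, 0.006, -1.0]]
force: [-0.2, -0.7, -0.1]
opening: 0.143
time_s: 7.1
position: [0.6337, -0.2606, 0.2075]
tcp_rot: [[0.994, 0.106, 0.012], [0.106, -0.994, -0.014], [0.011, 0.016, -1.0]]
force: [1.3, -0.5, 1.2]
opening: 0.314
delta mm [-193.5 -146.8    3.2] roll -1.342 | cur [ 0.6337 -0.2606  0.2075] yaw 6.1 t 7.1 F [ 1.3 -0.5  1.2] open 27.3
```

```bash
python3 -m inch '[[65,-30,-5,0,-0.14],[65,-65,-10,0,-0.28],[65,-100,-20,0,-0.42],[65,-140,-35,0,-0.56],[65,-170,-45,0,-0.7],[65,-200,-65,0,-0.84],[65,-200,-65,0,-0.98],[65,-200,-65,0,-1.12]]' && python3 -m inch '[[65,0,0,0,-0.11],[65,0,0,0,-0.222],[65,0,0,0,-0.222],[65,0,0,0,-0.222]]'
python3 - <<'E'
from h import *
plan(.4258,-.1352,.2,83)
p,d,K,T=cap("wrist"); np.savez("w3.npz",p=p,d=d,K=K,T=T); save("w3",p)
p,d,K,T=cap("top"); np.savez("top1.npz",p=p,d=d,K=K,T=T); save("t3",cv2.resize(p[110:280,135:325],None,fx=4,fy=3.5))
E
```

```text
time_s: 7.9
position: [0.4266, -0.2163, 0.205]
tcp_rot: [[0.333, 0.943, 0.012], [0.943, -0.333, -0.014], [-0.01, 0.016, -1.0]]
force: [0.2, -0.2, -0.4]
opening: 0.741
time_s: 8.3
position: [0.4266, -0.2163, 0.2053]
tcp_rot: [[0.12, 0.993, 0.013], [0.993, -0.119, -0.015], [-0.013, 0.014, -1.0]]
force: [-0.4, -0.2, 0.5]
opening: 0.745
delta mm [ 80.5 -10.6   4.1] roll 0.002 | cur [ 0.4266 -0.2163  0.2053] yaw 83.1 t 8.3 F [-0.4 -0.2  0.5] open 64.8
```

View pics/w3.png

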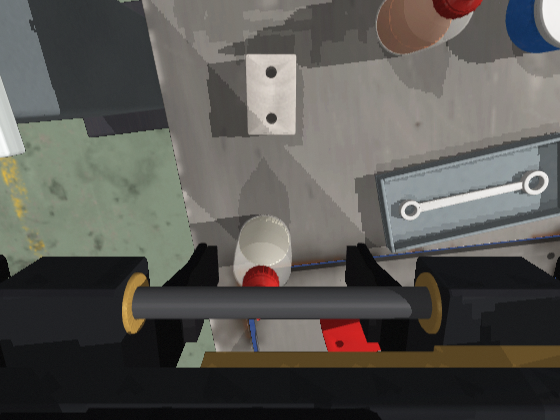

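The spanner lies flat in the tray, with its rings at (410,210) and (536,182). The grey block is at (271,94).

Run:
```python
from h import *
z=np.load("w3.npz"); p,d,K,T=z["p"],z["d"],z["K"],z["T"]; P=pts(d,K,T)
m=(np.abs(P[...,2]-.035)<.006).astype(np.uint8); m[:,:230]=0; m[:,310:]=0; m[145:]=0
v,u=np.nonzero(cv2.morphologyEx(m,cv2.MORPH_OPEN,np.ones((3,3)))); w=np.array([ray(q,.035,K,T)[:2] for q in zip(u,v)])*1000
print("block",cv2.minAreaRect(w.astype(np.float32)), np.median(P[85:90,255:290,2]))
c=[ray(q,.035,K,T)[:2] for q in((247,55),(296,55),(296,135),(248,135))];print(np.mean(c,0))
m=(P[...,2]>.02); m[70:]=0; m[:,:370]=0; m[:,490:]=0; v,u=np.nonzero(m); print("bottle extents",P[v,u,:2].min(0),P[v,u,:2].max(0))
plan(.4258,-.1352,.2,83)
```

```text
block ((430.2464904785156, -132.56163024902344), (68.73723602294922, 44.566593170166016), 83.2184829711914) 0.03404312388511793
[ 0.4311501 -0.1335053]
bottle extents [ 0.43455559 -0.13717347] [ 0.58778656 -0.06521457]
delta mm [ 80.5 -10.5   4. ] roll 0.003 | cur [ 0.4266 -0.2163  0.2052] yaw 83.2 t 8.4 F [0.2 0.4 0.2] open 64.9
```

```bash
python3 -m inch '[[65,40,-3,0,0],[65,83,-7,0,0],[65,83,-7,30,0],[65,83,-7,60,0],[65,83,-7,90,0],[65,83,-7,110,0],[65,83,-7,120,0],[65,83,-7,120,0]]'; python3 -c "
from h import *
plan(.4298,-.133,.009,83.2)"
```

```text
time_s: 9.2
position: [0.4305, -0.1345, 0.083]
tcp_rot: [[0.12, 0.993, 0.01], [0.993, -0.119, -0.013], [-0.012, 0.012, -1.0]]
force: [-0.2, -0.2, 0.4]
opening: 0.746
delta mm [ 2.3 -1.8 74. ] roll -0.001 | cur [ 0.4305 -0.1345  0.083 ] yaw 83.1 t 9.2 F [-0.2 -0.2  0.4] open 64.9
```

```bash
python3 -m inch '[[65,2,-1,20,0],[65,2,-2,40,0],[65,2,-2,60,0],[65,2,-2,74,0],[65,2,-2,74,0],[0,2,-2,74,0],[0,2,-2,74,0],[0,2,-2,74,0]]' && python3 -m inch '[[0,0,0,0,0],[0,0,0,-10,0],[0,0,0,-40,0],[0,0,0,-80,0],[0,0,0,-120,0],[0,0,0,-160,0],[0,0,0,-160,0]]'; python3 -c "
from h import *
plan(.56,.065,.2,4.6)"
```

```text
time_s: 10.0
position: [0.4302, -0.1336, 0.01]
tcp_rot: [[0.12, 0.993, 0.012], [0.993, -0.119, -0.014], [-0.013, 0.014, -1.0]]
force: [0.8, 0.4, -0.6]
opening: 0.557
time_s: 10.7
position: [0.4307, -0.1325, 0.1746]
tcp_rot: [[0.119, 0.993, 0.022], [0.993, -0.119, -0.02], [-0.017, 0.024, -1.0]]
force: [0.7, -0.9, -7.5]
opening: 0.513
delta mm [211.1 105.4 -26.6] roll 1.371 | cur [ 0.4307 -0.1325  0.1746] yaw 83.1 t 10.7 F [ 0.7 -0.9 -7.5] open 44.6
```

```bash
python3 -m inch '[[0,0,0,-20,0.1],[0,30,2,-35,0.24],[0,70,6,-35,0.38],[0,110,9,-35,0.52],[0,150,12,-35,0.66],[0,193,16,-35,0.8],[0,193,16,-35,0.94],[0,193,16,-35,1.08]]' && python3 -m inch '[[0,0,0,0,0.14],[0,0,0,0,0.29],[0,0,0,0,0.29],[0,0,0,0,0.29]]'
python3 - <<'E'
from h import *
plan(.56,.065,.2,4.6)
p,d,K,T=cap("wrist"); np.savez("w4.npz",p=p,d=d,K=K,T=T); save("w4",p)
E
```

```text
time_s: 11.5
position: [0.4667, 0.0602, 0.2044]
tcp_rot: [[0.925, 0.381, 0.017], [0.381, -0.924, -0.019], [0.008, 0.024, -1.0]]
force: [0.3, 0.2, -6.8]
opening: 0.511
time_s: 11.9
position: [0.4654, 0.0603, 0.2032]
tcp_rot: [[0.995, 0.104, 0.013], [0.104, -0.994, -0.018], [0.011, 0.02, -1.0]]
force: [-0.3, -0.2, -7.3]
opening: 0.509
delta mm [94.5  5.   4.3] roll 0.024 | cur [0.4654 0.0603 0.2032] yaw 6.0 t 11.9 F [-0.3 -0.2 -7.3] open 44.3
```

View pics/w4.png

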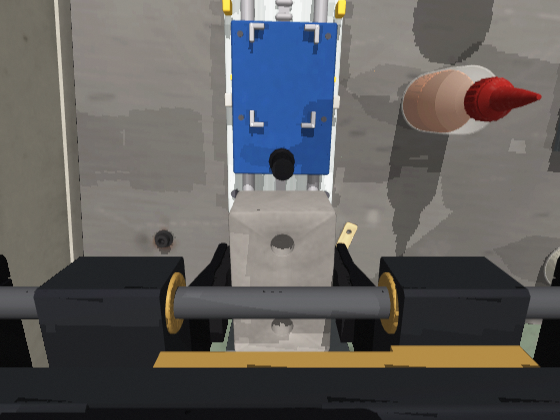

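The brackets' outer corners are at (250,24), (318,24), (315,125) and (251,125). The block's far end has its top edge at y≈212 and its bottom edge at y≈193. I'll compute the relative shift.

Run:
```python
from h import *
z=np.load("w4.npz"); p,d,K,T=z["p"],z["d"],z["K"],z["T"]; P=pts(d,K,T); hsv=cv2.cvtColor(p,cv2.COLOR_RGB2HSV)
# bracket pixels: bright low-sat inside the plate
m=((hsv[...,1]<70)&(hsv[...,2]>130)).astype(np.uint8); m[:, :240]=0; m[:,326:]=0; m[:23]=0; m[140:]=0
n,l,st,c=cv2.connectedComponentsWithStats(m)
q=[]
for i in range(1,n):
    if st[i,4]>15: print(st[i],c[i].round(1)); 
v,u=np.nonzero(m); w=np.array([ray(t,.051,K,T)[:2] for t in zip(u,v)])*1000; print("brackets",cv2.minAreaRect(w.astype(np.float32)))
bl=(hsv[...,0]>100)&(hsv[...,0]<128)&(hsv[...,1]>120); bl[200:]=0; bl[:,350:]=0;bl[:,:220]=0
v,u=np.nonzero(cv2.morphologyEx(bl.astype(np.uint8),cv2.MORPH_OPEN,np.ones((5,5)))); w=np.array([ray(t,.044,K,T)[:2] for t in zip(u,v)])*1000
print("plate",cv2.minAreaRect(w.astype(np.float32)))
s=bot.read_state(); tz=s["position"][2]
for a,b,h in(((231,212),(334,212),.025),((238,193.5),(327,193.5),-.010)):
    A,B=ray(a,tz+h,K,T),ray(b,tz+h,K,T); print("blk far edge",A.round(4),B.round(4),np.linalg.norm(A-B),"tool:",(np.array(s["tcp_rot"]).T@((A+B)/2-s["position"])*1000).round(1))
print("depth front face",P[203,270:300:10],"top",P[218,250])
```

```text
[249  23  15  18 138] [253.7  29.1]
[305  24  15  19 127] [313.8  30.3]
[250 110  14  17 117] [254.4 120.5]
[302 111  14  17 102] [310.5 120.9]
brackets ((567.9673461914062, 66.61963653564453), (82.14920806884766, 57.38633346557617), 4.975387096405029)
plate ((547.87841796875, 65.13609313964844), (127.9719009399414, 88.91206359863281), 4.765714168548584)
blk far edge [0.4989 0.085  0.2285] [0.503  0.0431 0.2285] 0.04211423000145179 tool: [ 35.7   0.3 -24.6]
blk far edge [0.4982 0.0856 0.1935] [0.5027 0.0408 0.1935] 0.04503575069759934 tool: [34.7  0.3 10.4]
depth front face [[0.50123295 0.06941254 0.21726415]
 [0.5014706  0.06501407 0.2165346 ]
 [0.50185218 0.06060562 0.21633632]] top [0.49670896 0.07716163 0.22727767]
```

```bash
python3 -m inch '[[0,30,1,0,0.019],[0,65,3,0,0.019],[0,95,4,0,0.019],[0,103,4,0,0.019],[0,103,4,40,0.019],[0,103,4,80,0.019],[0,103,4,110,0.019],[0,103,4,110,0.019]]'; python3 -c "
from h import *
plan(.568,.0666,.055,4.9)"
```

```text
time_s: 12.75
position: [0.5653, 0.0649, 0.09]
tcp_rot: [[0.996, 0.085, 0.001], [0.085, -0.996, -0.018], [-0.0, 0.018, -1.0]]
force: [-2.1, -0.2, -7.3]
opening: 0.515
delta mm [ 2.9 -2.1 35. ] roll -0.0 | cur [0.5653 0.0649 0.09  ] yaw 4.9 t 12.75 F [-2.1 -0.2 -7.3] open 44.8
```

```bash
python3 -m inch '[[0,3,-2,6,0],[0,3,-2,12,0],[0,3,-2,18,0],[0,3,-2,24,0],[0,3,-2,24,0],[0,3,-2,24,0]]'
python3 - <<'E'
from h import *
plan(.568,.0666,.055,4.9)
p,d,K,T=cap("wrist"); np.savez("w5.npz",p=p,d=d,K=K,T=T); save("w5",p)
E
```

```text
time_s: 13.35
position: [0.5682, 0.0667, 0.0663]
tcp_rot: [[0.996, 0.085, 0.002], [0.085, -0.996, -0.018], [0.0, 0.018, -1.0]]
force: [0.5, 0.4, -6.6]
opening: 0.513
delta mm [-0.3 -0.1 11.3] roll -0.0 | cur [0.5682 0.0667 0.0663] yaw 4.9 t 13.35 F [ 0.5  0.4 -6.6] open 44.6
```

View pics/w5.png

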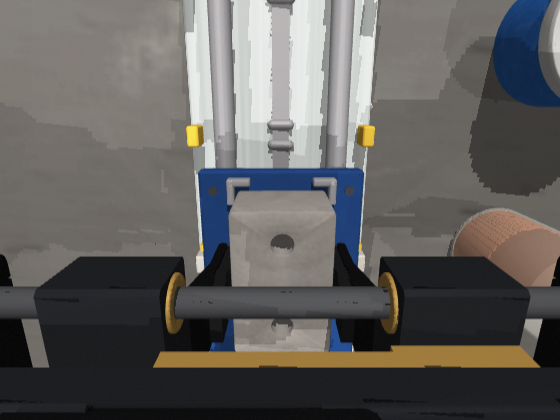

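The block is centred between the front brackets: they span x 227–337, the block 231–334. I'll lower it and check the force before release.

```bash
python3 -m inch '[[0,0,0,3,0],[0,0,0,6,0],[0,0,0,9,0],[0,0,0,11,0],[0,0,0,11,0],[0,0,0,11,0]]'; python3 -c "
from h import *
plan(.568,.0666,.055,4.9)"
```

```text
time_s: 14.0
position: [0.5684, 0.0664, 0.0552]
tcp_rot: [[0.996, 0.085, 0.002], [0.085, -0.996, -0.018], [0.0, 0.018, -1.0]]
force: [0.6, -0.1, -5.7]
opening: 0.513
delta mm [-0.4 -0.2  0.2] roll -0.0 | cur [0.5684 0.0664 0.0552] yaw 4.9 t 14.0 F [ 0.6 -0.1 -5.7] open 44.6
```

```bash
python3 -m inch '[[0,0,0,1.5,0],[0,0,0,1.5,0],[55,0,0,1,0],[60,0,0,0,0],[60,0,0,0,0],[60,0,0,-15,0],[60,0,0,-50,0],[60,0,0,-100,0]]' && python3 -m inch '[[60,-40,0,-20,0],[60,-80,0,-40,0],[60,-105,0,-40,0],[60,-105,0,-40,0],[60,-105,0,-40,0]]'
python3 - <<'E'
from h import *
plan(.4963,.0604,.06,4.9)
p,d,K,T=cap("wrist"); np.savez("w6.npz",p=p,d=d,K=K,T=T); save("w6",p)
E
```

```text
time_s: 14.8
position: [0.5664, 0.0682, 0.1542]
tcp_rot: [[0.996, 0.085, -0.004], [0.085, -0.996, -0.017], [-0.005, 0.017, -1.0]]
force: [1.4, -0.0, -0.3]
opening: 0.692
time_s: 15.3
position: [0.4626, 0.0599, 0.1955]
tcp_rot: [[0.996, 0.085, -0.001], [0.085, -0.996, -0.018], [-0.003, 0.017, -1.0]]
force: [0.2, -0.2, -0.3]
opening: 0.689
delta mm [ 33.9   0.  135.4] roll -0.001 | cur [0.4626 0.0599 0.1955] yaw 4.9 t 15.3 F [ 0.2 -0.2 -0.3] open 60.0
```

View pics/w6.png

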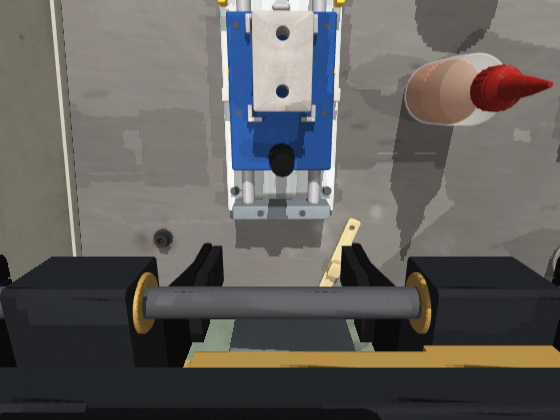

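The block sits between the four brackets (252–312, 12–111), and the post is at (281,160). I'll check that it is flat and find the station distance.

Run:
```python
from h import *
z=np.load("w6.npz"); p,d,K,T=z["p"],z["d"],z["K"],z["T"]; P=pts(d,K,T); hsv=cv2.cvtColor(p,cv2.COLOR_RGB2HSV)
Q=P[18:104,260:305].reshape(-1,3); Q=Q[np.abs(Q[:,2]-.079)<.01]; A=np.c_[Q[:,:2],np.ones(len(Q))]; print("top plane slope,z",np.linalg.lstsq(A,Q[:,2],rcond=None)[0][:2].round(4),np.median(Q[:,2]))
m=(hsv[...,1]<70)&(hsv[...,2]>130)&(np.abs(P[...,2]-.079)<.012); m[115:]=0; m[:, :245]=0; m[:,320:]=0
v,u=np.nonzero(m); w=np.array([ray(t,.079,K,T)[:2] for t in zip(u,v)])*1000; print("block",cv2.minAreaRect(w.astype(np.float32)))
bl=(hsv[...,0]>100)&(hsv[...,0]<128)&(hsv[...,1]>120); bl[200:]=0; bl[:,350:]=0;bl[:,:220]=0
v,u=np.nonzero(cv2.morphologyEx(bl.astype(np.uint8),cv2.MORPH_OPEN,np.ones((5,5)))); w=np.array([ray(t,.044,K,T)[:2] for t in zip(u,v)])*1000
print("plate",cv2.minAreaRect(w.astype(np.float32)))
z=np.load("w5.npz"); p,d,K,T=z["p"],z["d"],z["K"],z["T"]; hsv=cv2.cvtColor(p,cv2.COLOR_RGB2HSV)
y=((hsv[...,0]>20)&(hsv[...,0]<33)&(hsv[...,1]>140)&(hsv[...,2]>120)).astype(np.uint8); y[160:]=0;
n,l,st,c=cv2.connectedComponentsWithStats(y)
for i in range(1,n):
    if st[i,4]>50: print(st[i],ray((c[i][0],st[i][1]+6),.026,K,T),ray(c[i],.026,K,T))
```

```text
top plane slope,z [-0.0012  0.0018] 0.07794461261737012
block ((570.448974609375, 66.70942687988281), (69.32014465332031, 44.577510833740234), 4.821459770202637)
plate ((548.2372436523438, 65.07289123535156), (127.48065185546875, 88.87374114990234), 4.782601833343506)
[186 125  18  22 337] [0.62787082 0.12055872 0.026     ] [0.62550724 0.12052252 0.026     ]
[358 125  17  22 266] [0.63609034 0.02286613 0.026     ] [0.63375275 0.02250243 0.026     ]
```

```bash
python3 -m inch '[[60,34,0,0,0],[60,34,0,30,0],[60,34,0,70,0],[60,34,0,105,0],[60,34,0,130,0],[60,34,0,133,0],[60,34,0,133,0]]' && python3 -m inch '[[0,0,0,0,0],[0,0,0,0,0],[0,0,0,0,0],[0,0,0,0,0],[0,0,0,0,0]]'; python3 -c "
from h import *
plan(.4963+.0615,.0604+.0053,.06,4.9)"
```

```text
time_s: 16.05
position: [0.498, 0.0603, 0.0613]
tcp_rot: [[0.996, 0.085, -0.002], [0.085, -0.996, -0.017], [-0.003, 0.017, -1.0]]
force: [-1.1, 0.1, -0.3]
opening: 0.689
time_s: 16.55
position: [0.4983, 0.0603, 0.0619]
tcp_rot: [[0.996, 0.085, -0.001], [0.085, -0.996, -0.018], [-0.002, 0.017, -1.0]]
force: [0.5, -0.4, -0.5]
opening: 0.324
delta mm [59.7 -0.3  1.8] roll -0.0 | cur [0.4983 0.0603 0.0619] yaw 4.9 t 16.55 F [ 0.5 -0.4 -0.5] open 28.2
```

```bash
python3 -m inch '[[0,0,0,0,0],[0,0,0,0,0],[0,0,0,0,0],[0,6,0,0,0],[0,12,0,0,0],[0,18,0,0,0],[0,24,0,0,0],[0,30,0,0,0]]'&& python3 -m inch '[[0,5,0,0,0],[0,10,0,0,0],[0,15,0,0,0],[0,20,0,0,0],[0,20,0,0,0],[0,20,0,0,0]]'; python3 -c "
from h import *
plan(.4963+.0625,.0604+.0053,.06,4.9)"
```

```text
time_s: 17.35
position: [0.5256, 0.0629, 0.0621]
tcp_rot: [[0.996, 0.086, -0.007], [0.085, -0.996, -0.018], [-0.008, 0.017, -1.0]]
force: [-6.1, -1.1, 8.4]
opening: 0.196
time_s: 17.95
position: [0.5466, 0.0646, 0.0622]
tcp_rot: [[0.996, 0.085, -0.004], [0.085, -0.996, -0.018], [-0.006, 0.017, -1.0]]
force: [0.3, 0.6, 3.0]
opening: 0.198
delta mm [12.2 -0.1  2.1] roll -0.0 | cur [0.5466 0.0646 0.0622] yaw 4.9 t 17.95 F [0.3 0.6 3. ] open 17.2
```

```bash
python3 -m inch '[[0,2,0,0,0],[0,4,0,0,0],[0,6,0,0,0],[0,6,0,0,0]]'; python3 -m inch '[[0,1.5,0,0,0],[0,3,0,0,0],[0,3,0,0,0]]';python3 -m inch '[[0,1.5,0,0,0],[0,3,0,0,0],[0,3,0,0,0]]'
python3 - <<'E'
from h import *
plan(.4963+.0625,.0604+.0053,.06,4.9)
p,d,K,T=cap("wrist"); np.savez("w7.npz",p=p,d=d,K=K,T=T); save("w7",p)
E
```

```text
time_s: 18.35
position: [0.5484, 0.0648, 0.0621]
tcp_rot: [[0.996, 0.086, -0.014], [0.086, -0.996, -0.018], [-0.015, 0.017, -1.0]]
force: [-6.7, -1.9, 10.0]
opening: 0.203
time_s: 18.65
position: [0.5483, 0.0648, 0.0621]
tcp_rot: [[0.996, 0.087, -0.02], [0.087, -0.996, -0.019], [-0.022, 0.017, -1.0]]
force: [-6.5, -1.7, 9.1]
opening: 0.195
time_s: 18.95
position: [0.5483, 0.0648, 0.0621]
tcp_rot: [[0.996, 0.088, -0.027], [0.087, -0.996, -0.02], [-0.029, 0.017, -0.999]]
force: [-6.0, -2.2, 9.7]
opening: 0.196
delta mm [10.6 -0.   1.8] roll 0.002 | cur [0.5483 0.0648 0.0621] yaw 5.0 t 18.95 F [-6.  -2.2  9.7] open 17.1
```

View pics/w7.png

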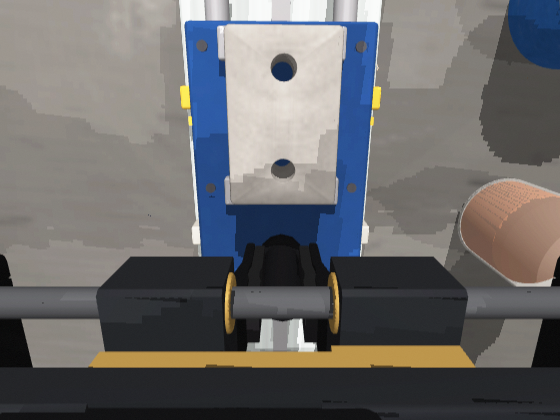

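The carrier is stalled on the detent ramp: the tab is at y≈97 and the carrier mark at y≈121. The push force is only about 6.5 N, so I'll command a target near the detent centre and no further.

```bash
python3 -m inch '[[0,3,0,0,0],[0,6,0,0,0],[0,9,0,0,0],[0,11,0,0,0],[0,11,0,0,0],[0,11,0,0,0]]'
python3 - <<'E'
from h import *
plan(.4963+.0625,.0604+.0053,.06,4.9)
p,d,K,T=cap("wrist"); np.savez("w8.npz",p=p,d=d,K=K,T=T); save("w8",p)
for f in("w7","w8"):
    z=np.load(f+".npz"); p,K,T=z["p"],z["K"],z["T"]; hsv=cv2.cvtColor(p,cv2.COLOR_RGB2HSV)
    y=((hsv[...,0]>20)&(hsv[...,0]<33)&(hsv[...,1]>140)&(hsv[...,2]>120)).astype(np.uint8); y[220:]=0
    n,l,st,c=cv2.connectedComponentsWithStats(y)
    for i in range(1,n):
        if st[i,4]>8: print(f,st[i],c[i].round(1),ray(c[i],.026,K,T)[:2].round(4),ray(c[i],.039,K,T)[:2].round(4))
E
```

```text
time_s: 19.6
position: [0.549, 0.0649, 0.0617]
tcp_rot: [[0.995, 0.09, -0.049], [0.089, -0.996, -0.021], [-0.051, 0.017, -0.999]]
force: [-15.6, -5.3, 18.2]
opening: 0.198
delta mm [9.9 0.  1.2] roll 0.004 | cur [0.549  0.0649 0.0617] yaw 5.1 t 19.6 F [-15.6  -5.3  18.2] open 17.2
w7 [180  86  10  23 201] [184.7  97. ] [0.6247 0.1226] [0.6251 0.1194]
w7 [372  87   9  23 174] [376.   97.8] [0.6332 0.0209] [0.633  0.0245]
w7 [189 117   3   8  24] [190.  120.5] [0.6127 0.1197] [0.6139 0.1167]
w7 [370 117   4   8  26] [371.7 120.8] [0.6211 0.0212] [0.6217 0.0248]
w8 [179  86  11  23 208] [184.3  96.9] [0.6247 0.1225] [0.6253 0.1193]
w8 [373  87  10  23 177] [377.6  97.9] [0.6333 0.0208] [0.6333 0.0245]
w8 [188 116   4   9  24] [189.2 119.8] [0.6131 0.1198] [0.6146 0.1168]
w8 [372 117   3   9  25] [373.  120.7] [0.6214 0.0212] [0.6223 0.0248]
```

Run:
```python
from h import *
s=bot.read_state(); print({k:np.round(s[k],3) for k in("joint_positions","force","moment","tau")})
z=np.load("w8.npz"); p,d,K,T=z["p"],z["d"],z["K"],z["T"]; P=pts(d,K,T)
Q=P[40:190,245:325].reshape(-1,3); Q=Q[np.abs(Q[:,2]-.079)<.02]; A=np.c_[Q[:,:2],np.ones(len(Q))]; print("blk plane",np.linalg.lstsq(A,Q[:,2],rcond=None)[0].round(4),np.median(Q[:,2]))
print("ahead of plate max z", [round(float(np.max(P[r,200:360,2])),3) for r in (2,8,14,30)])
p,d,K,T=cap("scene"); save("s8",cv2.resize(p[190:350,110:340],None,fx=3.4,fy=3.4,interpolation=cv2.INTER_CUBIC))
```

```text
{'joint_positions': array([-4.041, 39.196, 97.448, -1.973, 46.093, 82.229]), 'force': array([-15.934,  -5.33 ,  18.452]), 'moment': array([-0.736,  2.824, -0.085]), 'tau': array([ 1.7020e+00, -3.6313e+01, -1.7401e+01,  1.1740e+00, -4.7510e+00,
        2.4000e-02])}
blk plane [0.0131 0.0022 0.0693] 0.07792456519239183
ahead of plate max z [0.032, 0.032, 0.219, 0.219]
```

View pics/s8.png

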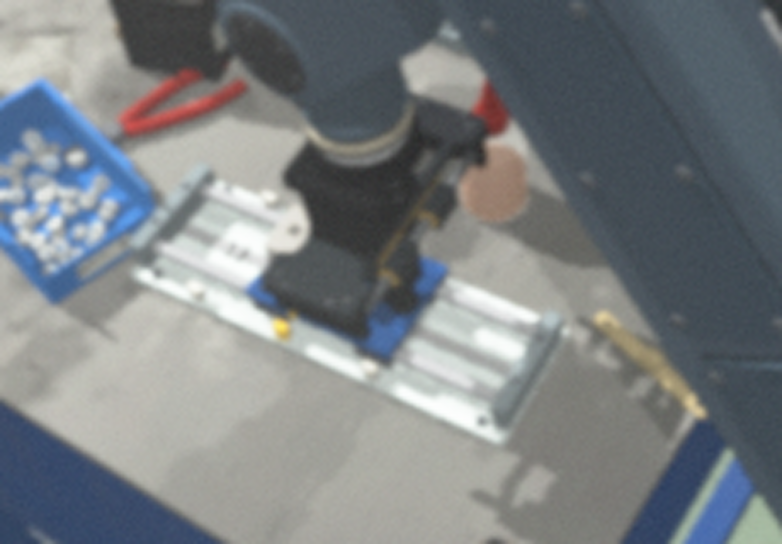

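The scene crop shows nothing in front of the carrier and the bottle clear. The moment puts the contact at the pinch, so the downward push of about 18 N is binding the carrier on the shafts. I'll release to straighten the tool, then check.

```bash
python3 -m inch '[[30,0,0,0,0],[30,0,0,0,0],[30,0,0,0,0],[30,0,0,-1,0]]'; python3 -c "
from h import *
plan(.549,.0649,.066,4.9)"
```

```text
time_s: 20.1
position: [0.5499, 0.0649, 0.0624]
tcp_rot: [[0.995, 0.09, -0.048], [0.089, -0.996, -0.021], [-0.05, 0.017, -0.999]]
force: [-0.4, 0.5, -0.5]
opening: 0.336
delta mm [-1.1 -0.  -3.5] roll 0.004 | cur [0.5499 0.0649 0.0624] yaw 5.1 t 20.1 F [-0.4  0.5 -0.5] open 29.3
```

```bash
python3 -m inch '[[40,0,0,-20,0],[40,0,0,-45,0],[0,-25,0,-45,0],[0,-50,0,-45,0],[0,-50,0,-45,0],[0,-50,0,-45,0],[0,-50,0,-20,0],[0,-50,0,-2,0]]' && python3 -m inch '[[0,0,0,0,0],[0,0,0,0,0]]'
python3 - <<'E'
from h import *
plan(.526,.063,.062,4.8)
p,d,K,T=cap("wrist"); np.savez("w9.npz",p=p,d=d,K=K,T=T); save("w9",p)
hsv=cv2.cvtColor(p,cv2.COLOR_RGB2HSV)
y=((hsv[...,0]>20)&(hsv[...,0]<33)&(hsv[...,1]>140)&(hsv[...,2]>120)).astype(np.uint8); y[220:]=0
n,l,st,c=cv2.connectedComponentsWithStats(y)
for i in range(1,n):
    if st[i,4]>8: print(st[i],ray(c[i],.026,K,T)[:2].round(4),ray(c[i],.039,K,T)[:2].round(4))
E
```

```text
time_s: 20.9
position: [0.5027, 0.0604, 0.0664]
tcp_rot: [[0.995, 0.09, -0.044], [0.089, -0.996, -0.022], [-0.046, 0.018, -0.999]]
force: [0.4, -0.3, -0.1]
opening: 0.037
time_s: 21.1
position: [0.5043, 0.0603, 0.0662]
tcp_rot: [[0.995, 0.09, -0.043], [0.089, -0.996, -0.022], [-0.045, 0.018, -0.999]]
force: [-0.4, 0.1, 1.3]
opening: 0.004
delta mm [22.  -0.8  3.2] roll 0.005 | cur [0.5043 0.0603 0.0662] yaw 5.1 t 21.1 F [-0.4  0.1  1.3] open 0.4
[173   0  12  29 209] [0.621  0.1219] [0.6189 0.1185]
[375   0  12  30 205] [0.6299 0.0208] [0.6272 0.0241]
```

```bash
python3 -m inch '[[0,10,0,0,0.005],[0,18,0,-1,0.005],[0,22,0,-1,0.005],[0,25,0,-1,0.005],[0,28,0,-1.5,0.005],[0,30,0,-1.5,0.005],[0,30,0,-1.5,0.005]]'; python3 -c "
from h import *
plan(.537,.064,.066,4.8)"
```

```text
time_s: 21.85
position: [0.526, 0.0625, 0.0669]
tcp_rot: [[0.994, 0.087, -0.06], [0.086, -0.996, -0.023], [-0.062, 0.018, -0.998]]
force: [-13.8, -5.0, 10.8]
opening: 0.003
delta mm [11.1 -0.5  0.2] roll 0.002 | cur [0.526  0.0625 0.0669] yaw 4.9 t 21.85 F [-13.8  -5.   10.8] open 0.2
```

```bash
python3 -m inch '[[0,4,0,-1,0],[0,8,0,-1,0],[0,11,0,-2,0],[0,12,0,-2,0],[0,12,0,-2,0],[0,12,0,-2,0],[0,12,0,-2,0]]'; python3 -c "
from h import *
plan(.537,.064,.066,4.8)
print(bot.read_state()['moment'])"
```

```text
time_s: 22.55
position: [0.537, 0.0636, 0.068]
tcp_rot: [[0.994, 0.087, -0.063], [0.086, -0.996, -0.023], [-0.065, 0.018, -0.998]]
force: [-3.6, -1.6, -0.7]
opening: 0.004
delta mm [ 0.1 -0.5  2. ] roll 0.002 | cur [0.537  0.0636 0.068 ] yaw 4.9 t 22.55 F [-3.6 -1.6 -0.7] open 0.3
[-0.19721887  0.59031929 -0.03409967]
```

It crossed the crest and stopped at the target. I'll back off, lift and check the marks.

```bash
python3 -m inch '[[0,-20,0,0,0],[0,-40,0,0,0],[0,-40,0,-40,0],[0,-40,0,-80,0],[0,-40,0,-120,0],[0,-30,0,-140,0],[0,-30,0,-140,0],[0,-30,0,-140,0]]'
cat > chk.py <<'E'
from h import *
import sys
plan(.537,.064,.066,4.8)
p,d,K,T=cap("wrist"); np.savez("wc.npz",p=p,d=d,K=K,T=T); save("wc"+sys.argv[1],p); P=pts(d,K,T)
hsv=cv2.cvtColor(p,cv2.COLOR_RGB2HSV)
y=((hsv[...,0]>20)&(hsv[...,0]<33)&(hsv[...,1]>140)&(hsv[...,2]>120)).astype(np.uint8); y[240:]=0
n,l,st,c=cv2.connectedComponentsWithStats(y)
for i in range(1,n):
    if st[i,4]>5: print(st[i],c[i].round(1),ray(c[i],.026,K,T)[:2].round(4),ray(c[i],.039,K,T)[:2].round(4))
bl=(hsv[...,0]>100)&(hsv[...,0]<128)&(hsv[...,1]>120); bl[220:]=0; bl[:,370:]=0;bl[:,:200]=0
b=cv2.morphologyEx(bl.astype(np.uint8),cv2.MORPH_OPEN,np.ones((5,5))); v,u=np.nonzero(b); w=np.array([ray(t,.044,K,T)[:2] for t in zip(u,v)])*1000
print("plate",cv2.minAreaRect(w.astype(np.float32)),u.min(),u.max(),v.min(),v.max())
m=(hsv[...,1]<70)&(np.abs(P[...,2]-.079)<.012)&(np.abs(np.arange(560)-282)<60); m[240:]=0
v,u=np.nonzero(m); w=np.array([ray(t,.079,K,T)[:2] for t in zip(u,v)])*1000; print("block",cv2.minAreaRect(w.astype(np.float32)),np.median(P[m][:,2]))
E
python3 chk.py 1
```

```text
time_s: 23.35
position: [0.5166, 0.0644, 0.2098]
tcp_rot: [[0.994, 0.087, -0.061], [0.086, -0.996, -0.023], [-0.063, 0.018, -0.998]]
force: [0.6, 0.8, -0.5]
opening: 0.007
delta mm [ 29.2  -0.4 142.3] roll 0.002 | cur [0.5166 0.0644 0.2098] yaw 4.9 t 23.35 F [ 0.6  0.8 -0.5] open 0.6
[221  45   8  15 106] [224.4  52.3] [0.624  0.1217] [0.6232 0.1199]
[334  46   7  15  96] [336.9  52.7] [0.6326 0.0215] [0.6315 0.0236]
plate ((605.7251586914062, 70.00675964355469), (121.05352783203125, 88.81803894042969), 4.801067352294922) 227 335 0 149
block ((609.2714233398438, 70.1984634399414), (100.5865249633789, 44.52836608886719), 4.461410999298096) 0.07791632915381047
```

```bash
python3 -m inch '[[40,-40,0,-10,0],[40,-80,0,-20,0],[40,-100,0,-30,0],[40,-100,0,-30,0]]'
python3 - <<'E'
from h import *
plan(.4,.06,.23,4.8)
z0=np.load("top.npz"); p,d,K,T=cap("top"); save("t9",cv2.resize(p[110:280,135:325],None,fx=4,fy=3.5))
for nm,q in(("before",z0["p"]),("after",p)):
    hsv=cv2.cvtColor(q,cv2.COLOR_RGB2HSV); y=((hsv[...,0]>20)&(hsv[...,0]<35)&(hsv[...,1]>130)).astype(np.uint8); y[:165]=0;y[190:]=0;y[:,:155]=0;y[:,215:]=0
    n,l,st,c=cv2.connectedComponentsWithStats(y); print(nm,[(c[i].round(1),st[i,4],ray(c[i],.026,K,T)[:2].round(4)) for i in range(1,n) if st[i,4]>3])
    bl=((hsv[...,0]>100)&(hsv[...,0]<125)&(hsv[...,1]>150)&(hsv[...,2]>60)).astype(np.uint8); bl[:125]=0; bl[235:]=0; bl[:,:155]=0; bl[:,215:]=0
    bl=cv2.morphologyEx(bl,cv2.MORPH_OPEN,np.ones((2,2))); v,u=np.nonzero(bl); w=np.array([ray(t,.044,K,T)[:2] for t in zip(u,v)])*1000; print("plate",cv2.minAreaRect(w.astype(np.float32)))
for n,b in dict(tin=(215,130,255,168),b1=(220,175,250,210),b2=(292,232,322,264)).items():
    x0,y0,x1,y1=b; print(n,np.abs(p[y0:y1,x0:x1].astype(int)-z0["p"][y0:y1,x0:x1]).mean().round(1))
E
python3 chk.py 2
```

```text
time_s: 23.8
position: [0.4143, 0.0568, 0.2446]
tcp_rot: [[0.994, 0.087, -0.068], [0.086, -0.996, -0.023], [-0.07, 0.017, -0.997]]
force: [-0.1, -0.8, 0.4]
opening: 0.284
delta mm [-12.9  -4.7  15.5] roll 0.002 | cur [0.4143 0.0568 0.2446] yaw 4.9 t 23.8 F [-0.1 -0.8  0.4] open 24.7
before [(array([199.1, 172.2]), np.int32(12), array([0.6304, 0.0226])), (array([164.8, 175.5]), np.int32(13), array([0.622 , 0.1227]))]
plate ((543.4251098632812, 62.80984878540039), (127.44132232666016, 87.41603088378906), 5.125411033630371)
after [(array([199.1, 172. ]), np.int32(11), array([0.6309, 0.0226])), (array([164.4, 175.3]), np.int32(7), array([0.6228, 0.1239]))]
plate ((604.6901245117188, 67.43141174316406), (127.57485961914062, 87.15634155273438), 4.607851505279541)
tin 2.1
b1 6.7
b2 5.7
delta mm [1.323e+02 1.000e-01 1.701e+02] roll 0.002 | cur [0.4166 0.0566 0.2445] yaw 4.9 t 23.85 F [ 0.8 -0.3 -0.4] open 29.1
plate ((558.1337280273438, 65.90421295166016), (26.603025436401367, 88.66966247558594), 5.138287544250488) 232 330 0 33
block ((553.7396240234375, 66.1512222290039), (17.679546356201172, 12.18536376953125), 86.77629852294922) 0.08029071918282774
```

View pics/t9.png

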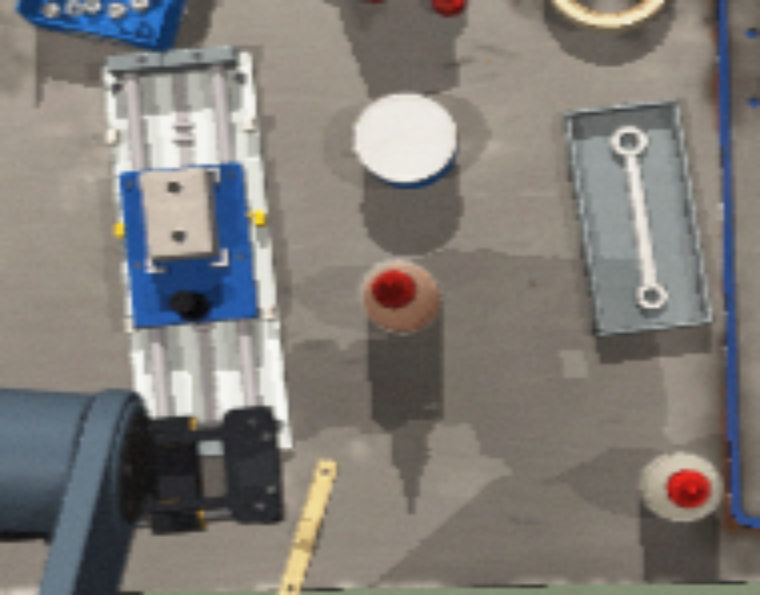

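```bash
python3 -c "
from rig import bot
print(bot.hand_in())"
```

```text
the job is handed in; nothing more can be done
None
```

The job is done in the order asked and handed in at about 24 s of the 72 s. The spanner is in the tray, the block is in the nest, and the carrier is at the yellow station.

- **Spanner:** it lies flat inside the grey tray, confirmed in the wrist and top pictures.
- **Block:** it is seated between the four brackets, long side along the rail. Its top measured 78 mm above the worktop against 79 mm expected, with almost no slope.
- **Carrier:** it crossed the crest and moved about 61 mm. The nest is within about 2 mm of the yellow tabs in both the wrist and top views.
- **Bystanders:** in the last top picture, both bottles and the tin stand where they were. The gripper is clear of everything, with no contact force.

**What went wrong or disagreed:**
- **First push stalled:** pinching the post and pulling stopped before the crest, reading about 16 N forward and 18 N upward on the hand. I let go and pushed the post from behind with the fingers shut. It stalled again at about 14 N, above the stated 7 to 9 N, and crossed on the next push with the target set at the detent centre. The readings stayed well under the 120 N wrist limit.
- **Hand tilt:** the hand ended tilted by about 4°, which did not affect the result.
- **Camera offset:** the top and wrist cameras disagreed by about 5 mm in absolute position. I used the wrist camera for the grasps and the fit.

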